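Show the cabin door knob to a caller

TASK

A customer on a video call wants to see the cabin door knob: gently push the turntable round, without gripping it, until the knob stands squarely in front of the phone, on the side of the turntable nearest to it. Then point at the knob with the fingertips from just above, two or three centimetres off its top, and stay there for a good two seconds. The pieces are polished for sale, so touch none of them and lift nothing; leave the phone and the other things on the counter alone.

Things in the scene. Friction and masses are not known exactly. Their poses are not given: they have to be found in the camera images.
- turntable: Walnut turntable disc, 340 mm across, 20 mm thick, top 40 mm above the counter, thin brass band round its edge. Turns either way about its vertical axis with light friction (about 0.2 N m, some 1.5 N at a handle) and stops where it is left. Origin on the axis at the disc's underside, 20 mm above the counter; z up; x points at handle_a. Two bar handles stand on top near the edge, half a turn apart
- handle_a (a point): Middle of one brass bar handle on the turntable: a level bar 90 mm long, 10 mm thick, square to the radius, 148 mm from the axis; its centre line (this point) is 30 mm above the disc's top. It stands on two round 10 mm posts, one at each end, 45 mm from the middle; there is room beyond each end to push sideways on the post
- handle_b (a point): The same point on the other, equal, handle, half a turn round
- knob: The cabin door knob: old brass with greenish verdigris spots, standing on its round rose plate on the turntable, loose, 0.35 kg. Rose 60 mm across, then a neck 22 mm thick, then the knob 54 mm across; 60 mm high in all. Origin: centre of its underside; z up. It rides about 88 mm from the turntable's axis
- knob_top (a point): The centre of the top of the cabin door knob, 60 mm above the turntable's top (100 mm above the counter)
- phone: Phone on its low stand, fixed on the counter beside the turntable: black, 152 mm wide, 74 mm high, on its long side, on a round dark base 90 mm across; 112 mm high in all. Origin on the counter under the phone; x points away from the turntable, straight along the line from its axis, y along the phone's width, z up. Screen and lens look along -x at the turntable, whose axis is 250 to 275 mm away
- compass: The polished brass compass bowl, 80 mm across (96 mm over its two gimbal pins), 47 mm high, with a white card on top; loose on the turntable. Origin: centre of its underside
- turnbuckle: The bronze turnbuckle lying on the turntable, loose, 130 mm long, 22 mm wide, 18 mm high. Origin: underside, middle; x along its length
- oarlock_a: A brass oarlock lying flat on the turntable, loose: a U 62 mm across of 13 mm bar with a straight shank, 118 mm long in all. Origin: underside, at the middle of the U; the shank points along its -x
- oarlock_b: The second, equal, oarlock
- polish_tin: A round tin of brass polish on the counter, 74 mm across, 45 mm high, loose. Origin: centre of its underside
- cleat: A bronze horn cleat on the counter, 137 mm long, 43 mm high, loose. Origin: centre of its underside; x along its length
- pulley: A small wooden-cheeked pulley block lying flat on the counter, 60 mm across, 95 mm long with its brass eye, 33 mm high, loose. Origin: underside, centre of the block
Things that resemble listed ones, but are neither listed nor needed, are in the scene too. Several things have the shape of the phone; the one meant has the colours described above.

How it is judged:
On the way, in this order (a step that is already met when the one before it is completed fails the run):
1. the turntable is let go, at rest, with the cabin door knob in front of the phone (y of knob in the frame of phone between -0.025 and 0.025 m and x of knob in the frame of phone above -0.21 m and angular speed of turntable below 0.05 rad/s and contact force between each of the fingers, the arm and turntable below 0.1 N), for 0.2 s.
2. the fingertips dwell just above the knob, touching nothing, while it stands in front of the phone (y of knob in the frame of phone between -0.025 and 0.025 m and x of knob in the frame of phone above -0.21 m and horizontal distance between the grasp point and knob_top below 0.025 m and z of the grasp point in the frame of knob_top between 0.015 and 0.075 m and angular speed of turntable below 0.05 rad/s), for 1.7 s.
At the end, for the whole second after the job is handed in: Turntable at rest, knob within 25 mm of the line straight out from the phone's middle, on the phone's side; knob and compass upright, all five pieces on the turntable. Before: turntable let go, tool point 1.7 s within 25 mm of straight above the knob's top and 15 to 75 mm over it (y of knob in the frame of phone between -0.025 and 0.025 m and x of knob in the frame of phone above -0.21 m and angular speed of turntable below 0.05 rad/s and height (world z) of knob between 0.03 and 0.05 m and horizontal distance between each of knob, compass, turnbuckle, oarlock_a, oarlock_b and turntable below 0.14 m and height (world z) of compass between 0.03 and 0.05 m and height (world z) of turnbuckle between 0.03 and 0.05 m and height (world z) of oarlock_a between 0.03 and 0.05 m and height (world z) of oarlock_b between 0.03 and 0.05 m and angle between each of knob, compass's own z axis and vertical below 0.1 rad); the robot touches nothing.
It fails at once if the robot touches one of the pieces on the turntable (contact force between any of the fingers, the arm and knob above 0.3 N or contact force between any of the fingers, the arm and compass above 0.3 N or contact force between any of the fingers, the arm and turnbuckle above 0.3 N or contact force between any of the fingers, the arm and oarlock_a above 0.3 N or contact force between any of the fingers, the arm and oarlock_b above 0.3 N).
It fails at once if a piece is lifted or toppled off the turntable (height (world z) of any of knob, compass, turnbuckle, oarlock_a, oarlock_b above 0.055 m).
It fails at once if the turntable is spun roughly, faster than 3 rad/s (angular speed of turntable above 3 rad/s).
It fails at once if the standing turntable or its handle is gripped, or pressed hard, with over 25 N (contact force between the fingers and turntable above 25 N and angular speed of turntable below 0.05 rad/s).
It fails at once if the robot pushes against the phone, or another thing on the counter is moved more than 15 mm (contact force between any of the fingers, the arm and phone above 1 N or distance of any of polish_tin, cleat, pulley from where it was at the start of the episode above 0.015 m).
It also fails if it takes over 51 s, if anything falls off the work surface, if the arm or the gripper's body presses on something with over 40 N, if the wrist force passes 120 N, or if a joint passes its speed limit or range.

ROBOT

A 6-joint arm with a two-finger parallel gripper is mounted at the origin on the work surface. World frame = base frame: x ahead of the robot, y to its left, z up, the work surface at z = 0. Lengths are in m, angles in rad, forces in N, time in s.
With the tool pointing down it reaches from about 0.275 to 0.725 m from the base axis. Payload 15.9 kg.
Tool frame: the origin (TCP) lies between the finger pads, 19 mm behind the fingertips; this is the grasp point; z points along the fingers, y is the line along which they close (so a half turn about z gives the same grasp; the last joint's range is limited). The gripper opens to 85 mm and grips with 20 to 120 N. Pads are 22 mm wide; open, the fingers measure 114 mm over their backs; the gripper's body (76 mm by 85 mm) begins 54 mm behind the grasp point. The pads swing forward as they close: fully open they stand 13 mm farther back than shut.
Start: joints at [-1.343, 0.213, -0.034, 1.323, 0, 1.571], TCP at [0.113, -0.487, 0.25] pointing down, gripper open.
Joint ranges: [-2.98, 2.98], [-0.74, 1.72], [-1.14, 1.35], [-2.1, 2.04], [-1.57, 1.44], [-3.14, 3.14]. Speed limits (rad/s): [1.89, 1.89, 2.39, 2.57, 3.14, 3.14].

INTERFACE

Orientations are given as a 3x3 rotation matrix whose columns are the frame's x, y, z axes.
In Python, from plant import sense, snapshot, calibration, job_done, look_for, masks_of, spot_point gives the robot as it stands.
- The arm moves only by the tool drive_tool, never from a script. Its argument "increments" is a list of rows, each an object with "linear": the shift along the tool's x, y, z in mm, a list of three; "delta_rot": the turn, a rotation vector about the tool's x, y, z in rad, a list of three. A call has 1 to 20 rows; each row shifts and turns the commanded pose from where the row before left it, along the tool's axes as they then stand; what a row does not reach is not made up. A row lasts 1/12 s, in which the tool goes at most 41.7 mm and 7.16 degrees, less where a joint would pass 70% of its speed; a pose out of reach is approached as far as the arm can. A call with a gripper value outside its range is refused whole. "grip" is the closure, from -1 (fully open) to 1 (shut), set as the call begins (left out, the last holds). The fingers move at their own pace and stop on an object; "squeeze" is the grip in N (left out, the last holds). Time passes only in rows, so rows that do not move let the fingers close. It gives the time, the measured TCP pose, the force, the opening and the grip force at its end, in the units of the state.
- sense(): the state, without advancing time (a new reading comes with each control period).
- snapshot(name): name is "scene" or "top" or "wrist"; returns (picture, depth): 384x512x3 uint8, blue, green, red; 384x512 float32, m along the optical axis (not along the pixel's ray), 0 where there is no reading.
- calibration(name): a dict with "K" (3x3 intrinsics, pixels), "xyz" and "attitude" of the camera in the world; the wrist camera has in their place "tool_from_camera" (4x4, takes a point from camera to tool coordinates, whose origin is the TCP and whose axes are the flange's). Camera axes: x right, y down, z forward; pixel columns grow to the right and rows downward; lengths in m; the calibration is good to about 2 mm. The wrist camera is an equidistant fisheye: a pixel r from the principal point sees the ray r / f radians off the axis. A picture is of the moment at which its call begins: read the wrist's pose just before it. calibration takes no time and is no camera call.
- job_done(): hands the job in; it is judged then, once.
Trained networks look in the newest picture that a camera, given by its name, has taken for a name from the list of things; names that differ only in an ending like _2 or _b are one class to them, and where a whole thing is asked for, a point or a joint stands for the part that bears it (a point fixed in the world has none). Each returns a list of dicts, best first, with "conf" (0 to 1); they miss things now and then, are a little off and sometimes report something else, mostly with a low value. They report only what shows in the picture. A call takes as long as a camera call. They do not tell look-alikes from the thing itself.
- look_for(camera, target): "box" ([left, top, right, bottom] in pixels, round what is visible of it).
- masks_of(camera, target): "pixels" (384x512 bool, what is visible of it) and "box" ([left, top, right, bottom] in pixels, round what is visible of it).
- spot_point(camera, target): "point" ([column, row] in pixels: a listed point, or the origin of a listed thing).
The state is a dict: "time": time; "joint_positions": joint angles; "qd": joint speeds; "joint_efforts": joint torques, N m; "position": TCP position; "tcp_rot": TCP orientation; "ft_force": force on the tool from outside, world axes, zero at the start; "moment": the same for the moment, N m; "width": opening from 0.0 (shut) to 1.0 (fully open); "finger_force": force on a finger pad.
Only numpy, scipy, OpenCV 4.12 (cv2) and the standard library are available. Lean on these libraries where they do the work, as an engineer would, in place of code of your own. Each camera call takes 0.05 s, during which the arm holds its last target. There are 200 camera calls.

## Working session

There is one attempt and no reset: what is moved stays moved. The work goes in short steps, Python scripts to look and compute and a tool call to move; the robot and the scene stay as the last step left them, time stands still between calls to the robot, and variables do not carry over. Pictures are saved under pics/ and viewed, at most 10 in all, crops included, and the job is handed in when it is done.

Besides the shell and the picture viewer there is one more tool, called after ">>>" as a command line: name --argument value ..., lists and objects as JSON in quotes. drive_tool: Moves the arm, as the interface text tells. Its arguments: {"type":"object","properties":{"increments":{"type":"array","items":{"type":"object","properties":{"linear":{"type":"array","items":{"type":"number"}},"delta_rot":{"type":"array","items":{"type":"number"}}}}},"grip":{"type":"number"},"squeeze":{"type":"number"}},"required":["increments"]}

```bash
mkdir -p pics; cat > h.py <<'E'
import numpy as np, cv2
from plant import *
def world(cam,px,d):
    c=calibration(cam);K=np.array(c["K"]);p=np.linalg.inv(K)@[px[0],px[1],1]*d
    return np.array(c["attitude"])@p+np.array(c["xyz"])
def onz(cam,px,z):
    c=calibration(cam);K=np.array(c["K"]);r=np.array(c["attitude"])@(np.linalg.inv(K)@[px[0],px[1],1]);o=np.array(c["xyz"])
    return o+r*(z-o[2])/r[2]
def proj(cam,P):
    c=calibration(cam);q=np.array(c["K"])@(np.array(c["attitude"]).T@(np.array(P)-np.array(c["xyz"])));return q[:2]/q[2]
E
python3 - <<'E'
from h import *
ims={}
for n in("top","scene"):
    im,d=snapshot(n);np.savez(f"{n}.npz",im=im,d=d);cv2.imwrite(f"pics/{n}0.png",cv2.resize(im,(800,600)))
    c=calibration(n);print(n,np.round(c["xyz"],3),np.round(c["attitude"],2).tolist())
    for t in("turntable","knob","phone","compass","turnbuckle","oarlock_a","polish_tin","cleat","pulley"):
        for r in masks_of(n,t)[:3]:
            m=r["pixels"]&(d>0);ys,xs=np.nonzero(m)
            if len(xs)==0: continue
            P=np.array([world(n,(x,y),d[y,x]) for x,y in zip(xs,ys)])
            print(t,round(r["conf"],2),np.round(r["box"]).astype(int).tolist(),"med",np.median(P,0).round(3),"min",np.percentile(P,2,0).round(3),"max",np.percentile(P,98,0).round(3))
    for t in("handle_a","knob_top","turntable","knob","phone"):
        for r in spot_point(n,t)[:3]:
            x,y=r["point"];z=dict(handle_a=.07,knob_top=.1,turntable=.02,knob=.04,phone=0)[t]
            print(" pt",t,round(r["conf"],2),np.round(r["point"]),onz(n,(x,y),z).round(3))
E
```

```text
top [ 0.307 -0.002  1.232] [[-0.02, -0.97, 0.23], [-1.0, 0.02, -0.01], [0.0, -0.23, -0.97]]Traceback (most recent call last):
  File "<stdin>", line 10, in <module>
  File "h.py", line 4, in world
    c=calibration(cam);K=np.array(c["K"]);p=np.linalg.inv(K)@[px[0],px[1],1]*d
ValueError: time passes only in moves, steps and waits
```

```bash
sed -i 's/^from plant import \*/from plant import *\nfrom plant import calibration as _cal\nimport functools\ncalibration=functools.lru_cache(None)(_cal)/' h.py
python3 - <<'E'
from h import *
for n in("top","scene"):
    im,d=snapshot(n);np.savez(f"{n}.npz",im=im,d=d);cv2.imwrite(f"pics/{n}0.png",cv2.resize(im,(800,600)))
    c=calibration(n);print(n,np.round(c["xyz"],3),np.round(c["attitude"],2).tolist())
    for t in("turntable","knob","phone","compass","turnbuckle","oarlock_a","polish_tin","cleat","pulley"):
        for r in masks_of(n,t)[:3]:
            m=r["pixels"]&(d>0);ys,xs=np.nonzero(m)
            if len(xs)==0: continue
            P=np.array([world(n,(x,y),d[y,x]) for x,y in zip(xs,ys)])
            print(t,round(r["conf"],2),np.round(r["box"]).astype(int).tolist(),"med",np.median(P,0).round(3),"min",np.percentile(P,2,0).round(3),"max",np.percentile(P,98,0).round(3))
    for t in("handle_a","knob_top","turntable","knob","phone"):
        for r in spot_point(n,t)[:3]:
            x,y=r["point"];z=dict(handle_a=.07,knob_top=.1,turntable=.02,knob=.04,phone=0)[t]
            print(" pt",t,round(r["conf"],2),np.round(r["point"]),onz(n,(x,y),z).round(3))
E
```

```text
top [ 0.307 -0.002  1.232] [[-0.02, -0.97, 0.23], [-1.0, 0.02, -0.01], [0.0, -0.23, -0.97]]
turntable 0.94 [160, 140, 279, 258] med [0.553 0.123 0.039] min [ 0.408 -0.043  0.032] max [0.717 0.263 0.072]
knob 0.72 [218, 213, 244, 237] med [0.48  0.078 0.093] min [0.458 0.053 0.041] max [0.506 0.105 0.101]
phone 0.7 [182, 201, 228, 227] med [0.534 0.167 0.051] min [0.487 0.107 0.037] max [0.556 0.217 0.056]
phone 0.6 [320, 108, 354, 164] med [ 0.73  -0.218  0.059] min [ 0.661 -0.27   0.005] max [ 0.798 -0.193  0.11 ]
phone 0.56 [300, 155, 326, 214] med [ 0.579 -0.139  0.046] min [ 0.509 -0.192 -0.001] max [ 0.65  -0.112  0.11 ]
compass 0.55 [228, 157, 253, 186] med [0.626 0.055 0.084] min [0.59  0.022 0.076] max [0.663 0.092 0.09 ]
turnbuckle 0.85 [252, 176, 267, 222] med [0.544 0.005 0.052] min [ 0.487 -0.01   0.037] max [0.612 0.02  0.06 ]
oarlock_a 0.8 [188, 162, 226, 188] med [0.615 0.151 0.051] min [0.586 0.103 0.037] max [0.665 0.199 0.057]
oarlock_a 0.72 [180, 203, 222, 226] med [0.532 0.173 0.05 ] min [0.488 0.11  0.037] max [0.555 0.218 0.056]
polish_tin 0.7 [101, 196, 129, 22
[... 2616 characters left out ...]
] max [0.559 0.221 0.058]
cleat 0.6 [87, 190, 130, 202] med [ 0.416 -0.444  0.031] min [ 0.389 -0.492  0.002] max [ 0.422 -0.39   0.043]
pulley 0.85 [80, 242, 111, 272] med [ 0.655 -0.45   0.033] min [ 0.618 -0.478  0.002] max [ 0.7   -0.421  0.038]
 pt handle_a 0.74 [344. 194.] [0.594 0.255 0.07 ]
 pt handle_a 0.68 [246. 198.] [ 0.555 -0.029  0.07 ]
 pt knob_top 0.64 [277. 170.] [0.481 0.077 0.1  ]
 pt turntable 0.82 [297. 211.] [0.588 0.119 0.02 ]
 pt turntable 0.52 [ 99. 257.] [ 0.656 -0.444  0.02 ]
 pt knob 0.59 [279. 184.] [0.479 0.085 0.04 ]
 pt phone 0.93 [177. 189.] [ 0.396 -0.237  0.   ]
 pt phone 0.61 [300. 210.] [0.567 0.132 0.   ]
 pt phone 0.59 [214. 226.] [ 0.582 -0.133  0.   ]
```

View pics/top0.png

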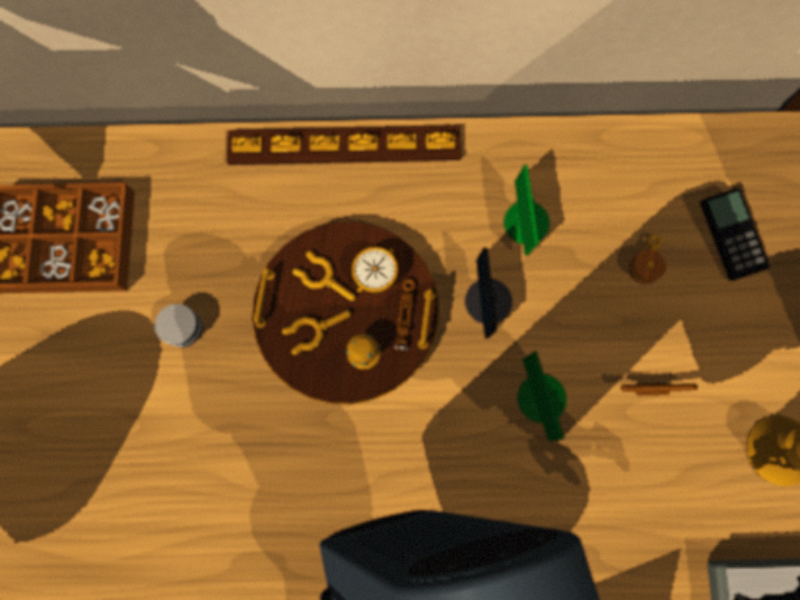

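View pics/scene0.png

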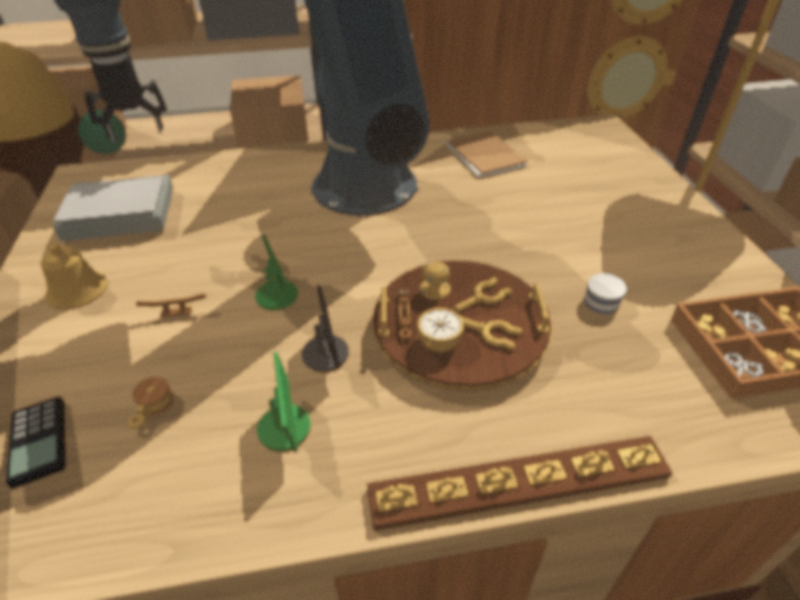

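The top view shows the black phone at about (487,293) of 800x600, between two green ones. The knob is at (363,350), with handles at (427,318) and (264,297). I'll push the far handle (+y side) anticlockwise by about 68°. First I'll refine the geometry.

```bash
python3 - <<'E'
from h import *
from scipy.optimize import least_squares
s=sense();print(s["time"],np.round(s["tcp_rot"],3).tolist(),s["width"])
for n in("top","scene"):
    im,d=snapshot(n)
    yy,xx=np.mgrid[:384,:512];c=calibration(n);K=np.array(c["K"])
    P=np.dstack([(xx-K[0,2])/K[0,0]*d,(yy-K[1,2])/K[1,1]*d,d])@np.array(c["attitude"]).T+np.array(c["xyz"])
    np.savez(n+".npz",im=im,d=d,P=P)
    r=masks_of(n,"turntable")[0]
    # circle at disc top z .04: outline points on hull
    cs,_=cv2.findContours(r["pixels"].astype(np.uint8),cv2.RETR_EXTERNAL,cv2.CHAIN_APPROX_NONE)
    q=max(cs,key=len)[:,0].astype(float)
    W=np.array([onz(n,p,.04)[:2] for p in q])
    f=least_squares(lambda v:np.hypot(*(W-v[:2]).T)-v[2],[.567,.115,.17],loss="soft_l1",f_scale=.003);print(n,"disc",f.x.round(4))
    ok=(d>0)
    # tall handle-ish points
    v=P-np.array([.567,.115,0]);rr=np.hypot(v[...,0],v[...,1])
    m=ok&(rr>.13)&(rr<.165)&(P[...,2]>.058)&(P[...,2]<.085)
    for sg in(1,-1):
        k=m&(sg*v[...,1]>0);H=P[k];print(" handle",k.sum(),H.mean(0).round(4),np.degrees(np.arctan2(*(v[k].mean(0)[1::-1]))).round(1))
    m=ok&(rr<.125)&(P[...,2]>.092)&(P[...,2]<.12);H=P[m];print(" knobtop",m.sum(),H.mean(0).round(4),np.ptp(H,axis=0).round(3))
    b=im.astype(int);m=ok&(P[...,2]>.06)&(P[...,2]<.13)&(abs(P[...,0]-.58)<.1)&(abs(P[...,1]+.14)<.05)&(b[...,1]<b[...,0]*1.5+25)
    H=P[m];mu=H.mean(0);_,_,V=np.linalg.svd((H-mu)[:,:2],full_matrices=False)
    t=(H-mu)[:,:2]@V[0];print(" phone",m.sum(),mu.round(4),V[0].round(3),(mu[:2]+V[0]*(t.max()+t.min())/2).round(4),np.ptp(t).round(3),H[:,2].max().round(3))
    for t,z in(("handle_a",.07),("knob_top",.1),("phone",0)):
        print(t,[(round(r["conf"],2),onz(n,r["point"],z).round(4)[:2].tolist()) for r in spot_point(n,t)[:3]])
E
```

```text
1.6 [[0.974, 0.226, -0.0], [0.226, -0.974, 0.0], [-0.0, -0.0, -1.0]] 1.0020998978725797
top disc [0.5629 0.1122 0.1686]
 handle 133 [0.5862 0.2587 0.0723] 82.4
 handle 132 [ 0.5411 -0.0316  0.0728] -100.0
 knobtop 224 [0.4844 0.0793 0.0965] [0.163 0.045 0.012]
 phone 422 [ 0.5787 -0.1409  0.0929] [-0.998 -0.062] [ 0.5806 -0.1408] 0.15 0.114
handle_a [(0.89, [0.5808, 0.2526]), (0.73, [0.5415, -0.0333])]
knob_top [(0.7, [0.4949, 0.0762])]
phone [(0.83, [0.4024, -0.224]), (0.77, [0.7399, -0.2227])]
scene disc [0.5728 0.1147 0.1709]
 handle 100 [0.5953 0.2591 0.074 ] 78.9
 handle 89 [ 0.5568 -0.0289  0.0747] -94.0
 knobtop 143 [0.4922 0.0797 0.0984] [0.047 0.046 0.012]
 phone 275 [ 0.5984 -0.1418  0.0949] [0.996 0.086] [ 0.5836 -0.1431] 0.151 0.114
handle_a [(0.83, [0.591, 0.2516]), (0.58, [0.5441, -0.0279])]
knob_top [(0.77, [0.4853, 0.0759])]
phone [(0.79, [0.3956, -0.2324]), (0.57, [0.5776, -0.1418]), (0.57, [0.7296, -0.2278])]
```

>>> drive_tool --increments '[{"linear": [20,-17,0]},{"linear": [28,-24,0]},{"linear": [28,-24,0]},{"linear": [28,-24,0]},{"linear": [28,-24,0]},{"linear": [28,-24,0]},{"linear": [28,-24,0]},{"linear": [28,-24,0]},{"linear": [28,-24,0]},{"linear": [28,-24,0]},{"linear": [28,-24,0]},{"linear": [28,-24,0]},{"linear": [28,-24,0]},{"linear": [28,-24,0]},{"linear": [28,-24,0]},{"linear": [28,-24,0]},{"linear": [28,-24,0]},{"linear": [28,-24,0]},{"linear": [28,-24,0]},{"linear": [20,-17,0]}]' --grip 1 --squeeze 20

```text
schema error: expected keys linear, delta_rot
```

>>> drive_tool --increments '[{"linear": [20,-17,0],"delta_rot": [0,0,0]},{"linear": [28,-24,0],"delta_rot": [0,0,0]},{"linear": [28,-24,0],"delta_rot": [0,0,0]},{"linear": [28,-24,0],"delta_rot": [0,0,0]},{"linear": [28,-24,0],"delta_rot": [0,0,0]},{"linear": [28,-24,0],"delta_rot": [0,0,0]},{"linear": [28,-24,0],"delta_rot": [0,0,0]},{"linear": [28,-24,0],"delta_rot": [0,0,0]},{"linear": [28,-24,0],"delta_rot": [0,0,0]},{"linear": [28,-24,0],"delta_rot": [0,0,0]},{"linear": [28,-24,0],"delta_rot": [0,0,0]},{"linear": [28,-24,0],"delta_rot": [0,0,0]},{"linear": [28,-24,0],"delta_rot": [0,0,0]},{"linear": [28,-24,0],"delta_rot": [0,0,0]},{"linear": [28,-24,0],"delta_rot": [0,0,0]},{"linear": [28,-24,0],"delta_rot": [0,0,0]},{"linear": [28,-24,0],"delta_rot": [0,0,0]},{"linear": [28,-24,0],"delta_rot": [0,0,0]},{"linear": [28,-24,0],"delta_rot": [0,0,0]},{"linear": [20,-17,0],"delta_rot": [0,0,0]}]' --grip 1 --squeeze 20

```text
time: 3.77
position: [0.5388, 0.0924, 0.2497]
tcp_rot: [[0.974, 0.227, 0.0], [0.227, -0.974, 0.0], [0.0, -0.0, -1.0]]
ft_force: [0.5, 0.5, 0.3]
width: 0.006
finger_force: 0.0
```

>>> drive_tool --increments '[{"linear": [0,0,0],"delta_rot": [0,0,-0.1]},{"linear": [0,0,0],"delta_rot": [0,0,-0.1]},{"linear": [0,0,0],"delta_rot": [0,0,-0.1]},{"linear": [0,0,0],"delta_rot": [0,0,-0.1]},{"linear": [0,0,0],"delta_rot": [0,0,-0.1]},{"linear": [0,0,0],"delta_rot": [0,0,-0.1]},{"linear": [0,0,0],"delta_rot": [0,0,-0.1]},{"linear": [0,0,0],"delta_rot": [0,0,-0.1]},{"linear": [0,0,0],"delta_rot": [0,0,-0.1]},{"linear": [0,0,0],"delta_rot": [0,0,-0.1]},{"linear": [0,0,0],"delta_rot": [0,0,-0.1]},{"linear": [0,0,0],"delta_rot": [0,0,-0.1]},{"linear": [22,12.5,12],"delta_rot": [0,0,0]},{"linear": [22,12.5,12],"delta_rot": [0,0,0]},{"linear": [22,12.5,12],"delta_rot": [0,0,0]},{"linear": [22,12.5,12],"delta_rot": [0,0,0]},{"linear": [22,12.5,12],"delta_rot": [0,0,0]},{"linear": [22,12.5,12],"delta_rot": [0,0,0]},{"linear": [22,12.5,12],"delta_rot": [0,0,0]},{"linear": [22,12.5,12],"delta_rot": [0,0,0]}]'

```text
time: 5.43
position: [0.6622, 0.2507, 0.1532]
tcp_rot: [[0.142, 0.99, -0.0], [0.99, -0.142, -0.0], [-0.0, -0.0, -1.0]]
ft_force: [0.5, 0.3, -0.1]
width: -0.0
finger_force: 0.0
```

```bash
python3 - <<'E'
from h import *
s=sense();print(np.round(s["position"],4),np.round(s["joint_positions"],2),np.round(s["tcp_rot"],2).tolist())
T=np.array(s["tcp_rot"]);p=np.array(s["position"])
im,d=snapshot("wrist");cv2.imwrite("pics/w1.png",im)
c=_cal("wrist");K=np.array(c["K"]);M=np.array(c["tool_from_camera"])
def W(px,z):
    u=(np.array(px)-K[:2,2])/[K[0,0],K[1,1]];th=np.hypot(*u);r=np.array([*(u/th*np.sin(th)),np.cos(th)])
    r=T@M[:3,:3]@r;o=T@M[:3,3]+p;return (o+r*(z-o[2])/r[2]).round(4)
for t,z in(("handle_a",.07),("knob_top",.1)):
    for r in spot_point("wrist",t)[:3]:print(t,round(r["conf"],2),np.round(r["point"]),W(r["point"],z))
E
```

```text
[0.6622 0.2507 0.1532] [ 0.36  0.69  0.46  1.33 -0.    2.08] [[0.14, 0.99, -0.0], [0.99, -0.14, -0.0], [-0.0, -0.0, -1.0]]Traceback (most recent call last):
  File "<stdin>", line 5, in <module>
NameError: name '_cal' is not defined
```

View pics/w1.png

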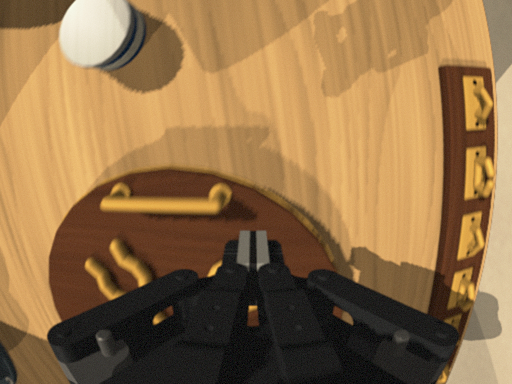

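```bash
cat >> h.py <<'E'
def wristfn():
    s=sense();T=np.array(s["tcp_rot"]);p=np.array(s["position"])
    c=_cal("wrist");K=np.array(c["K"]);M=np.array(c["tool_from_camera"])
    def W(px,z):
        u=(np.array(px)-K[:2,2])/[K[0,0],K[1,1]];th=np.hypot(*u);r=np.array([*(u/th*np.sin(th)),np.cos(th)])
        r=T@M[:3,:3]@r;o=T@M[:3,3]+p;return (o+r*(z-o[2])/r[2]).round(4)
    return W
E
python3 - <<'E'
from h import *
from h import _cal
W=wristfn();snapshot("wrist")
for t,z in(("handle_a",.07),):
    for r in spot_point("wrist",t)[:3]:print(t,round(r["conf"],2),np.round(r["point"]),W(r["point"],z))
print("right end",W((229,198),.07),"left end",W((102,205),.07),"post feet",W((222,187),.04))
print("rim",[W(q,.04).tolist() for q in((150,170),(240,180),(300,215),(70,215))])
E
```

```text
handle_a 0.86 [155. 211.] [0.5884 0.2603 0.07  ]
right end [0.6463 0.2627 0.07  ] left end [0.5442 0.271  0.07  ] post feet [0.6383 0.264  0.04  ]
rim [[0.5804, 0.2872, 0.04], [0.6537, 0.2677, 0.04], [0.6991, 0.2307, 0.04], [0.4845, 0.2583, 0.04]]
```

>>> drive_tool --increments '[{"linear": [0,4,10],"delta_rot": [0,0,0]},{"linear": [0,0,14],"delta_rot": [0,0,0]},{"linear": [0,0,14],"delta_rot": [0,0,0]},{"linear": [0,0,14],"delta_rot": [0,0,0]},{"linear": [0,0,14],"delta_rot": [0,0,0]},{"linear": [0,0,12],"delta_rot": [0,0,0]},{"linear": [0,0,0],"delta_rot": [0,0,0]},{"linear": [0,-2,0],"delta_rot": [0,0,0]},{"linear": [0,-3,0],"delta_rot": [0,0,0]},{"linear": [0,-3,0],"delta_rot": [0,0,0]},{"linear": [0,-3,0],"delta_rot": [0,0,0]},{"linear": [0,0,0],"delta_rot": [0,0,0]}]'

```text
time: 6.58
position: [0.6544, 0.2509, 0.0768]
tcp_rot: [[0.142, 0.99, 0.001], [0.99, -0.142, 0.0], [0.0, 0.001, -1.0]]
ft_force: [1.1, 0.6, -0.2]
width: -0.001
finger_force: 0.0
```

>>> drive_tool --increments '[{"linear": [1.3,-3,0],"delta_rot": [0,0,-0.02]},{"linear": [1.3,-3,0],"delta_rot": [0,0,-0.02]},{"linear": [2.2,-5.3,0],"delta_rot": [0,0,-0.035]},{"linear": [2.2,-5.3,0],"delta_rot": [0,0,-0.035]},{"linear": [2.2,-5.3,0],"delta_rot": [0,0,-0.035]},{"linear": [2.2,-5.3,0],"delta_rot": [0,0,-0.035]},{"linear": [2.2,-5.3,0],"delta_rot": [0,0,-0.035]},{"linear": [2.2,-5.3,0],"delta_rot": [0,0,-0.035]},{"linear": [2.2,-5.3,0],"delta_rot": [0,0,-0.035]},{"linear": [2.2,-5.3,0],"delta_rot": [0,0,-0.035]},{"linear": [2.2,-5.3,0],"delta_rot": [0,0,-0.035]},{"linear": [2.2,-5.3,0],"delta_rot": [0,0,-0.035]},{"linear": [2.2,-5.3,0],"delta_rot": [0,0,-0.035]},{"linear": [2.2,-5.3,0],"delta_rot": [0,0,-0.035]},{"linear": [2.2,-5.3,0],"delta_rot": [0,0,-0.035]},{"linear": [2.2,-5.3,0],"delta_rot": [0,0,-0.035]},{"linear": [2.2,-5.3,0],"delta_rot": [0,0,-0.035]},{"linear": [2.2,-5.3,0],"delta_rot": [0,0,-0.035]},{"linear": [1.3,-3,0],"delta_rot": [0,0,-0.02]},{"linear": [0,0,0],"delta_rot": [0,0,0]}]'

```text
time: 8.25
position: [0.5571, 0.2751, 0.0762]
tcp_rot: [[-0.461, 0.887, -0.0], [0.887, 0.461, -0.0], [0.0, -0.0, -1.0]]
ft_force: [0.1, 0.0, 0.3]
width: 0.0
finger_force: 0.0
```

```bash
cat >m.py <<'E'
from h import *
import sys
s=sense();p=np.array(s["position"]);A=np.array([.567,.114])
print(s["time"],p.round(4),np.degrees(np.arctan2(*(p[:2]-A)[::-1])).round(1),np.hypot(*(p[:2]-A)).round(4))
for n in("top","scene"):
    im,d=snapshot(n);cv2.imwrite(f"pics/{n}{sys.argv[1]}.png",im[120:280,130:390] if n=="top" else im[130:270,180:400])
    yy,xx=np.mgrid[:384,:512];c=calibration(n);K=np.array(c["K"])
    P=np.dstack([(xx-K[0,2])/K[0,0]*d,(yy-K[1,2])/K[1,1]*d,d])@np.array(c["attitude"]).T+np.array(c["xyz"])
    for t,z in(("handle_a",.07),("knob_top",.1)):
        for r in spot_point(n,t)[:2]:
            w=onz(n,r["point"],z);v=w[:2]-A;print(n,t,round(r["conf"],2),w.round(3)[:2],"r",np.hypot(*v).round(3),"ang",np.degrees(np.arctan2(v[1],v[0])).round(1))
    for r in masks_of(n,"knob")[:2]:
        H=P[r["pixels"]&(d>0)&(P[...,2]>.085)&(P[...,2]<.11)]
        if len(H)<20: continue
        w=(H.max(0)+H.min(0))/2;v=H.mean(0)[:2]-A;print(n,"knob depth",round(r["conf"],2),len(H),H.mean(0).round(3),w.round(3),np.degrees(np.arctan2(v[1],v[0])).round(1))
E
python3 m.py 2
```

```text
8.25 [0.5571 0.2751 0.0762] 93.5 0.1614
top handle_a 0.94 [ 0.635 -0.028] r 0.157 ang -64.3
top knob_top 0.84 [0.536 0.032] r 0.088 ang -110.6
top knob depth 0.67 285 [0.518 0.039 0.095] [0.52  0.039 0.094] -123.0
scene handle_a 0.87 [ 0.638 -0.016] r 0.148 ang -61.4
scene handle_a 0.76 [0.516 0.235] r 0.132 ang 113.0
scene knob_top 0.91 [0.519 0.036] r 0.091 ang -121.7
scene knob depth 0.8 194 [0.53  0.039 0.096] [0.526 0.04  0.095] -116.5
```

>>> drive_tool --increments '[{"linear": [1.3,-3,0],"delta_rot": [0,0,-0.02]},{"linear": [1.3,-3,0],"delta_rot": [0,0,-0.02]},{"linear": [2.2,-5.3,0],"delta_rot": [0,0,-0.035]},{"linear": [2.2,-5.3,0],"delta_rot": [0,0,-0.035]},{"linear": [2.2,-5.3,0],"delta_rot": [0,0,-0.035]},{"linear": [2.2,-5.3,0],"delta_rot": [0,0,-0.035]},{"linear": [2.2,-5.3,0],"delta_rot": [0,0,-0.035]},{"linear": [2.2,-5.3,0],"delta_rot": [0,0,-0.035]},{"linear": [2.2,-5.3,0],"delta_rot": [0,0,-0.035]},{"linear": [2.2,-5.3,0],"delta_rot": [0,0,-0.035]},{"linear": [2.2,-5.3,0],"delta_rot": [0,0,-0.035]},{"linear": [2.2,-5.3,0],"delta_rot": [0,0,-0.035]},{"linear": [2.2,-5.3,0],"delta_rot": [0,0,-0.035]},{"linear": [2.2,-5.3,0],"delta_rot": [0,0,-0.035]},{"linear": [2.2,-5.3,0],"delta_rot": [0,0,-0.035]},{"linear": [2.2,-5.3,0],"delta_rot": [0,0,-0.035]},{"linear": [2.2,-5.3,0],"delta_rot": [0,0,-0.035]},{"linear": [1.3,-3,0],"delta_rot": [0,0,-0.02]},{"linear": [0,0,0],"delta_rot": [0,0,0]},{"linear": [0,4,0],"delta_rot": [0,0,0]}]'

```text
time: 10.32
position: [0.4708, 0.245, 0.0761]
tcp_rot: [[-0.873, 0.488, -0.0], [0.488, 0.873, -0.0], [0.0, -0.0, -1.0]]
ft_force: [-1.4, 0.1, -0.3]
width: 0.0
finger_force: 0.0
```

```bash
python3 m.py 3
```

```text
10.3167 [0.4708 0.245  0.0761] 126.3 0.1625
top handle_a 0.83 [0.432 0.189] r 0.155 ang 151.1
top handle_a 0.76 [0.693 0.047] r 0.142 ang -28.0
top knob_top 0.55 [0.578 0.021] r 0.094 ang -83.1
top knob_top 0.16 [ 0.616 -0.415] r 0.531 ang -84.7
top knob depth 0.7 250 [0.566 0.025 0.095] [0.567 0.026 0.094] -90.8
scene handle_a 0.85 [0.433 0.189] r 0.153 ang 150.8
scene knob_top 0.9 [0.577 0.028] r 0.087 ang -83.3
scene knob_top 0.16 [0.64  0.353] r 0.25 ang 73.0
scene knob depth 0.73 213 [0.579 0.027 0.096] [0.573 0.028 0.095] -82.1
```

View pics/top3.png

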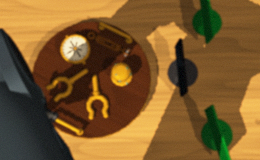

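>>> drive_tool --increments '[{"linear": [0,5,0],"delta_rot": [0,0,0]},{"linear": [0,5,0],"delta_rot": [0,0,0]},{"linear": [0,0,0],"delta_rot": [0,0,0]},{"linear": [0,0,-19],"delta_rot": [0,0,0]},{"linear": [0,0,-19],"delta_rot": [0,0,0]},{"linear": [0,0,-19],"delta_rot": [0,0,0]},{"linear": [0,0,-19],"delta_rot": [0,0,0]},{"linear": [0,0,-19],"delta_rot": [0,0,0]},{"linear": [0,0,-19],"delta_rot": [0,0,0]},{"linear": [-21.6,-16.8,0],"delta_rot": [0,0,0]},{"linear": [-21.6,-16.8,0],"delta_rot": [0,0,0]},{"linear": [-21.6,-16.8,0],"delta_rot": [0,0,0]},{"linear": [-21.6,-16.8,0],"delta_rot": [0,0,0]},{"linear": [-21.6,-16.8,0],"delta_rot": [0,0,0]},{"linear": [-21.6,-16.8,0],"delta_rot": [0,0,0]},{"linear": [-21.6,-16.8,0],"delta_rot": [0,0,0]},{"linear": [-21.6,-16.8,0],"delta_rot": [0,0,0]},{"linear": [-21.6,-16.8,0],"delta_rot": [0,0,0]}]'

```text
time: 12.22
position: [0.5726, 0.0261, 0.19]
tcp_rot: [[-0.873, 0.487, -0.0], [0.487, 0.873, -0.0], [0.0, -0.0, -1.0]]
ft_force: [-0.0, 1.2, 0.2]
width: 0.002
finger_force: 0.0
```

```bash
python3 m.py 4; python3 - <<'E'
from h import *
from h import _cal
W=wristfn();im,_=snapshot("wrist");cv2.imwrite("pics/w4.png",im)
for r in spot_point("wrist","knob_top")[:2]:print(round(r["conf"],2),np.round(r["point"]),W(r["point"],.1))
for r in masks_of("wrist","knob")[:2]:print(round(r["conf"],2),np.round(r["box"]))
E
```

```text
12.2167 [0.5726 0.0261 0.19  ] -86.4 0.0881
top handle_a 0.8 [0.434 0.183] r 0.15 ang 152.6
top handle_a 0.61 [0.632 0.146] r 0.073 ang 26.1
scene handle_a 0.74 [0.424 0.184] r 0.159 ang 154.0
scene handle_a 0.69 [0.697 0.051] r 0.145 ang -26.0
scene knob_top 0.7 [0.572 0.026] r 0.088 ang -86.5
scene knob depth 0.94 213 [0.579 0.027 0.096] [0.573 0.028 0.095] -82.4
0.92 [251. 203.] [0.5695 0.026  0.1   ]
0.67 [219. 153. 285. 230.]
```

View pics/w4.png

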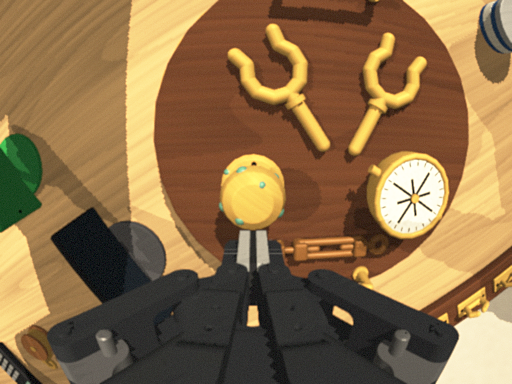

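The wrist view shows the verdigris-spotted knob at (252,195), ahead of the fingertips. It measures (0.570, 0.026), within 3 mm of the tool point. Next I descend and dwell.

>>> drive_tool --increments '[{"linear": [1,0,10],"delta_rot": [0,0,0]},{"linear": [1,0,12],"delta_rot": [0,0,0]},{"linear": [0,0,12],"delta_rot": [0,0,0]},{"linear": [0,0,9],"delta_rot": [0,0,0]},{"linear": [0,0,5],"delta_rot": [0,0,0]},{"linear": [0,0,0],"delta_rot": [0,0,0]},{"linear": [0,0,0],"delta_rot": [0,0,0]},{"linear": [0,0,0],"delta_rot": [0,0,0]},{"linear": [0,0,0],"delta_rot": [0,0,0]},{"linear": [0,0,0],"delta_rot": [0,0,0]},{"linear": [0,0,0],"delta_rot": [0,0,0]},{"linear": [0,0,0],"delta_rot": [0,0,0]},{"linear": [0,0,0],"delta_rot": [0,0,0]},{"linear": [0,0,0],"delta_rot": [0,0,0]},{"linear": [0,0,0],"delta_rot": [0,0,0]},{"linear": [0,0,0],"delta_rot": [0,0,0]},{"linear": [0,0,0],"delta_rot": [0,0,0]},{"linear": [0,0,0],"delta_rot": [0,0,0]},{"linear": [0,0,0],"delta_rot": [0,0,0]},{"linear": [0,0,0],"delta_rot": [0,0,0]}]'

```text
time: 14.43
position: [0.5704, 0.0283, 0.142]
tcp_rot: [[-0.873, 0.487, -0.0], [0.487, 0.873, 0.0], [0.0, 0.0, -1.0]]
ft_force: [-0.7, -0.2, 0.4]
width: -0.002
finger_force: 0.0
```

>>> drive_tool --increments '[{"linear": [0,0,0],"delta_rot": [0,0,0]},{"linear": [0,0,0],"delta_rot": [0,0,0]},{"linear": [0,0,0],"delta_rot": [0,0,0]},{"linear": [0,0,0],"delta_rot": [0,0,0]},{"linear": [0,0,0],"delta_rot": [0,0,0]},{"linear": [0,0,0],"delta_rot": [0,0,0]},{"linear": [0,0,0],"delta_rot": [0,0,0]},{"linear": [0,0,0],"delta_rot": [0,0,0]},{"linear": [0,0,0],"delta_rot": [0,0,0]},{"linear": [0,0,0],"delta_rot": [0,0,0]},{"linear": [0,0,0],"delta_rot": [0,0,0]},{"linear": [0,0,0],"delta_rot": [0,0,0]},{"linear": [0,0,0],"delta_rot": [0,0,0]},{"linear": [0,0,0],"delta_rot": [0,0,0]},{"linear": [0,0,0],"delta_rot": [0,0,0]},{"linear": [0,0,0],"delta_rot": [0,0,0]},{"linear": [0,0,0],"delta_rot": [0,0,0]},{"linear": [0,0,0],"delta_rot": [0,0,0]},{"linear": [0,0,0],"delta_rot": [0,0,0]},{"linear": [0,0,0],"delta_rot": [0,0,0]}]'

```text
time: 16.1
position: [0.5704, 0.0283, 0.142]
tcp_rot: [[-0.873, 0.487, 0.0], [0.487, 0.873, 0.0], [-0.0, 0.0, -1.0]]
ft_force: [-0.2, 0.8, 0.2]
width: 0.0
finger_force: 0.0
```

```bash
python3 -c "
from plant import *
print(sense()['position'],sense()['time']);print(job_done())"
```

```text
[0.5703941  0.02826607 0.14199103] 16.1
the job is handed in; nothing more can be done
None
```

The job is handed in, though no verdict came back: by my measurements the knob stands squarely in front of the black phone, and the fingertips held about 23 mm above its top for over 2 s, with no sign of touching any piece.

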